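Check in a crate of jars with the hand scanner

ROBOT

A 6-joint arm with a two-finger parallel gripper is mounted at the origin on the work surface. World frame = base frame: x ahead of the robot, y to its left, z up, the work surface at z = 0. Lengths are in m, angles in rad, forces in N, time in s.
With the tool pointing down it reaches from about 0.35 to 0.975 m from the base axis. Payload 7.1 kg.
Tool frame: the origin (TCP) lies on the front face of the gripper's body, between the roots of the fingers; the fingertips stand 80 mm ahead of it and the grasp point (between the pads) lies 61 mm ahead of it; z points along the fingers, y is the direction in which the jaws open and shut (so a half turn about z gives the same grasp; the last joint's range is limited). The gripper opens to 88 mm and grips with 3 to 60 N. Pads are 20 mm wide; open, the fingers measure 115 mm over their backs; the gripper's body (75 mm by 178 mm) begins 61 mm behind the grasp point.
Start: joints at [1.163, 0.423, 1.63, -0, 1.089, -0.019], TCP at [0.237, 0.578, 0.303] pointing down, gripper open.
Joint ranges: [-3, 3], [-0.9, 2.11], [0.09, 2.58], [-1.31, 4.45], [0.11, 2.69], [-2.54, 2.54]. Speed limits (rad/s): [2.39, 2.39, 3.01, 3.14, 3.14, 3.14].

INTERFACE

Orientations are given as a rotation vector (axis times angle).
In Python, from station import sensors, capture, camera_params, order, nets gives the robot as it stands.
- The arm moves only by the shell command python3 -m inch 'ROWS'. ROWS is JSON, a list of rows, each a list of 5 numbers: the opening in per cent of the stroke, from 0 (shut) to 100 (fully open), then the shift along the tool's x, y, z in m, then the turn about the tool's z in rad. In form: [[claw, dx, dy, dz, roll], ...]. A call has 1 to 12 rows; each row is the pose to reach, as a shift and turn from the pose measured when the call began, along the tool's axes at that moment; what a row does not reach only later rows make up. A row lasts 1/8 s, in which the tool goes at most 62.5 mm and 10.7 degrees, less where a joint would pass 70% of its speed; a pose out of reach is approached as far as the arm can. A call with a gripper value outside its range is refused whole. The fingers move at their own pace and stop on an object; the grip force is fixed at half the most. Time passes only in rows, so rows that repeat a pose let the fingers close. It gives the time, the measured TCP pose, the force and the opening at its end, in the units of the state.
- sensors.state(): the state, without advancing time (a new reading comes with each control period).
- capture(name): name is "scene" or "top"; returns the picture (400x640x3 uint8, red, green, blue); there is no depth.
- camera_params(name): a dict with "mtx" (3x3 intrinsics, pixels), "dist_coeffs" ([k1, k2, p1, p2, k3] as OpenCV has them; the pictures are not rectified), "R" (3x3) and "t" (3): a world point X has camera coordinates R X + t. Camera axes: x right, y down, z forward; pixel columns grow to the right and rows downward; lengths in m; the calibration is good to about 2 mm. A picture is of the moment at which its call begins. camera_params takes no time and is no camera call.
- order.sign_off(): hands the job in, once; it reports no verdict.
Trained networks look in the newest picture that a camera, given by its name, has taken for a name from the list of things; names that differ only in an ending like _2 or _b are one class to them, and where a whole thing is asked for, a point or a joint stands for the part that bears it (a point fixed in the world has none). Each returns a list of dicts, best first, with "p" (0 to 1); they miss things now and then, are a little off and sometimes report something else, mostly with a low value. They report only what shows in the picture. A call takes as long as a camera call. They do not tell look-alikes from the thing itself.
- nets.look_for(camera, query): "box" ([left, top, right, bottom] in pixels, round what is visible of it).
- nets.cut_out(camera, query): "pixels" (400x640 bool, what is visible of it) and "box" ([left, top, right, bottom] in pixels, round what is visible of it).
The state is a dict: "t": time; "joint_pos": joint angles; "qvel": joint speeds; "effort": joint torques, N m; "tool_pos": TCP position; "orientation": TCP orientation; "contact_force": force on the tool from outside, world axes, zero at the start; "moment": the same for the moment, N m; "width": opening from 0.0 (shut) to 1.0 (fully open).
Only numpy, scipy, OpenCV 4.12 (cv2) and the standard library are available. Lean on these libraries where they do the work, as an engineer would, in place of code of your own. Each camera call takes 0.05 s, during which the arm holds its last target. There are 200 camera calls.

TASK

Slowly slide the crate of jars along its blue-railed bay until it is home against the end stop. Then take the orange scanner from its cradle and aim it at the middle of the crate's barcode label, square on with its window about 60 mm from the label, without touching the crate, and hold it steady there for a good second and a half. Lay the scanner back in its cradle the way it was, leaving the crate against the stop, and do not knock over or shift the other things on the counter.

Things in the scene. Friction and masses are not known exactly. Their poses are not given: they have to be found in the camera images.
- bay: Fixed bay on the counter: floor plate 160 (x) x 385 (y) mm, top 6 mm up; blue rails along it, inner faces x = -68.5 and +68.5 mm, 15 and 33 mm high over the counter; blue end stop 49 mm high, inner face y = +170 mm; -y end open. Origin: on the counter, plate's centre. The crate slides 70 to 140 mm towards +y; home = crate origin at y = +70 mm here. Place varies, yaw up to 0.15 rad.
- crate: White crate of six glass jars, one rigid loose piece, 0.6 to 0.9 kg, 130 (x) x 200 (y) x 50 mm high; jar tops 90 mm above its underside. Origin: centre of underside, on the bay's plate; axes parallel to the bay's (3 mm play at each rail). Push its flat -y end wall (y = -100 mm); sliding takes some 3 to 7 N. The sloped label is on its -x side.
- label (a point): Centre of the white label with black bars (66 x 36 mm) on a yellow sloped plate (76 x 46 mm), on the crate's -x side. It lies 84 mm from the crate's origin towards -x and 46 mm above the crate's underside. Its x axis points into the label, which is the direction the scanner should look: crate +x tilted 40 degrees downward. Its y axis runs along the label's long side (crate +y).
- cradle: Fixed scanner cradle: dark base 150 (x) x 90 (y) x 12 mm, on it a grey rest sloping 40 degrees down towards +x with a toe stop at the low end, and side cheeks (16 mm high, 40 mm apart inside) only near its ends, so the scanner's mid sides are free for fingers. Origin: on the counter, base's centre. On the robot's right or left, place varies, yaw up to 0.4 rad.
- cradle_rest (a point): Where the scanner's origin lies when it rests in the cradle: 85 mm above the cradle's origin; axes as the cradle's.
- scanner: Orange bar scanner 130 long x 34 wide (y) x 38 mm thick, 0.14 to 0.23 kg, black grip patches mid-sides. Origin: bar's centre and centre of mass. Its frame is level and as the cradle's while it lies there; the bar looks along (0.766, 0, -0.643) of it, 40 degrees down. Gripped across its width by a gripper pointing straight down it keeps this slope, the label's too: set only heading and place.
- scanner_window (a point): Middle of the glass window at the scanner's low end, 65 mm from its origin; x axis is the direction it looks.
- read_spot (a point): Point 60 mm in front of the scanner's window on its line of sight (125 mm from the scanner's origin); it should fall on the middle of the label. x axis is the direction it looks.
- pot: Bystander: loose steel pot, 140 mm across with two side handles (about 220 mm over them), 75 mm high, standing at the opposite side from the cradle. Origin at its underside.
- jar_a: Bystander: loose lidded jar 60 mm across, 100 mm high, far right. Origin at its underside.
- jar_b: Bystander: loose lidded jar 60 mm across, 100 mm high, far left. Origin at its underside.
- sanitiser: Bystander: loose blue bottle 60 mm across, 160 mm high, far right. Origin at its underside.
- steel_box: Bystander: loose open steel box 100 x 140 x 30 mm, far left. Origin at its underside.
Things that resemble listed ones, but are neither listed nor needed, are in the scene too. Leave any pink or purple look-alike of the cradle alone.

How it is judged:
By the outcome, as a careful person would: the job done as asked, in the order asked, and still so for the second after the job is handed in, with the robot touching nothing.
It also fails if it takes over 72 s, if anything falls off the work surface, if the arm or the gripper's body presses on something with over 40 N, if the wrist force passes 120 N, or if a joint passes its speed limit or range.

## Working session

There is one attempt and no reset: what is moved stays moved. The work goes in short steps, Python scripts to look and compute and a shell command to move; the robot and the scene stay as the last step left them, time stands still between calls to the robot, and variables do not carry over. Pictures are saved under pics/ and viewed, about 8 in all and at most 12, crops included, and the job is handed in when it is done.

```bash
mkdir -p pics; ls
python3 - <<'E'
from station import sensors,capture,camera_params
import cv2,numpy as np
print(sensors.state())
for n in("scene","top"):
    im=capture(n); cv2.imwrite(f"pics/{n}0.png",im[:,:,::-1]); p=camera_params(n)
    R=np.array(p["R"]);print(n,-R.T@np.array(p["t"]),R.round(3).tolist(),p["mtx"],p["dist_coeffs"])
E
```

```text
pics
{'t': 0.0, 'joint_pos': array([ 1.16298011e+00,  4.23871148e-01,  1.63066909e+00, -6.00332958e-06,
        1.08865685e+00, -1.90214963e-02]), 'qvel': array([-0.00172826,  0.00071303, -0.00207947,  0.00038321, -0.00062239,
       -0.00211203]), 'effort': array([ 2.05333217e-04, -5.44629157e+01, -2.73672026e+01,  6.43466832e-02,
        2.27674964e-02, -1.02405261e-04]), 'tool_pos': array([0.23673647, 0.57795525, 0.30189092]), 'orientation': array([-6.06808926e-01, -3.08209001e+00,  2.46456968e-03]), 'contact_force': array([ 0.20443607,  0.41596269, -0.16448414]), 'moment': array([ 0.06229635, -0.01574477,  0.02105612]), 'width': 0.9974220444576609}
scene [1.26789336 0.21109068 0.82441498] [[-0.237, 0.972, 0.004], [0.65, 0.161, -0.743], [-0.722, -0.173, -0.669]] [[390.42441609   0.         326.85330388]
 [  0.         390.42441609 197.45206167]
 [  0.           0.           1.        ]] [-0.04993292  0.          0.          0.          0.        ]
top [0.2548434  0.03176246 1.83695703] [[-0.018, -1.0, -0.01], [-0.994, 0.019, -0.11], [0.11, 0.008, -0.994]] [[496.41144356   0.         317.41282153]
 [  0.         496.41144356 196.40942289]
 [  0.           0.           1.        ]] [-0.03128088  0.          0.          0.          0.        ]
```

View pics/scene0.png

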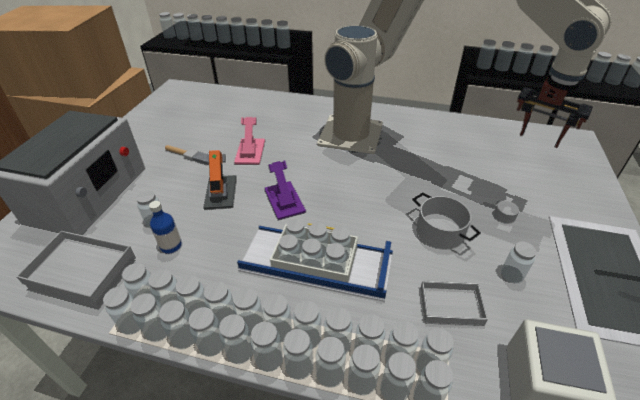

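View pics/top0.png

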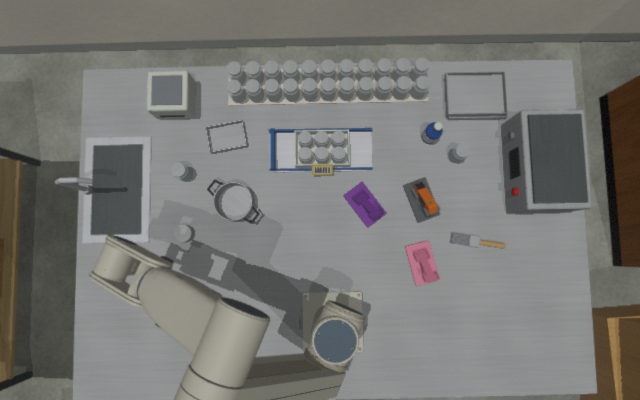

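The scene view shows the bay at about (318,262) with the stop on its right, the orange scanner in the dark cradle at (216,175), and the purple and pink look-alikes beside it. The top view shows the bay at (320,150) with the stop at its left, the label at (323,170) and the scanner at (425,200). Next I'll get the masks and enlarged crops.

Run:
```python
from station import nets
import cv2,numpy as np
out={}
for cam in("scene","top"):
    im=cv2.imread(f"pics/{cam}0.png")
    for q in("scanner","crate","cradle","bay","label"):
        r=nets.cut_out(cam,q)
        for i,d in enumerate(r[:3]): print(cam,q,round(d["p"],2),np.round(d["box"],1),d["pixels"].sum())
        for i,d in enumerate(r[:3]): out[f"{cam}_{q}_{i}"]=d["pixels"]
np.savez("masks.npz",**out)
s=cv2.imread("pics/scene0.png");t=cv2.imread("pics/top0.png")
cv=np.zeros((600,800,3),np.uint8)
def put(im,x,y,w,h,k,X,Y): cv[Y:Y+h*k,X:X+w*k]=cv2.resize(im[y:y+h,x:x+w],None,fx=k,fy=k,interpolation=cv2.INTER_CUBIC)
put(s,235,220,160,80,3,0,0); put(s,195,145,50,65,5,500,0)
put(t,265,122,112,58,4,0,300); put(t,400,172,45,52,5,500,335)
cv2.imwrite("pics/crops.png",cv)
```

```text
scene crate 0.57 [269.7 220.1 359.1 280.1] 3884
scene cradle 0.88 [262.9 160.9 305.5 218.4] 1318
scene cradle 0.78 [232.2 116.5 263.  165.4] 843
scene cradle 0.61 [202.8 159.6 238.6 209.8] 761
scene bay 0.96 [238.7 230.  394.6 300.1] 4112
scene bay 0.53 [267.3 215.3 359.7 282.4] 3912
top scanner 0.88 [412.6 182.  438.2 214.3] 391
top crate 0.57 [294.1 130.7 351.2 177.4] 2191
top cradle 0.92 [344.7 184.5 385.4 226.6] 986
top cradle 0.92 [402.5 237.8 442.9 287.5] 1103
top cradle 0.69 [403.  176.6 439.8 223.9] 540
top bay 0.79 [267.1 130.3 369.9 171.8] 2260
top label 0.79 [294.8 131.1 349.1 176.5] 2194
```

View pics/crops.png

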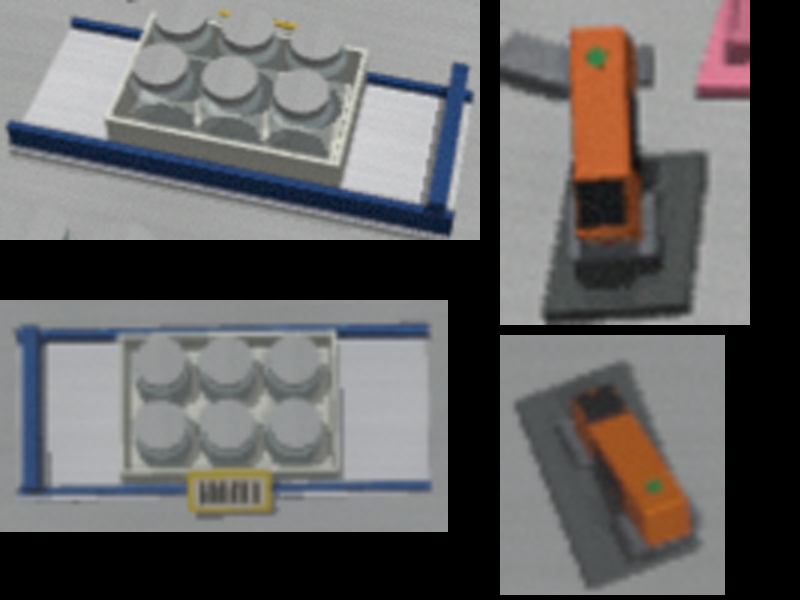

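The crops show the stop at +y and a gap of roughly 70 mm from crate to stop. The scanner's black-capped low end points to +x, yawed to +y. I'll fit the scanner, bay and label poses from colour masks in both views.

```bash
cat > h.py <<'E'
import cv2,numpy as np
from scipy.optimize import minimize
from scipy.spatial.transform import Rotation as Ro
from station import camera_params,capture
P={n:{k:np.array(v,float) for k,v in camera_params(n).items() if k in("mtx","dist_coeffs","R","t")} for n in("scene","top")}
def proj(c,X):
    p=P[c];return cv2.projectPoints(np.atleast_2d(np.asarray(X,float)),cv2.Rodrigues(p["R"])[0],p["t"],p["mtx"],p["dist_coeffs"])[0][:,0]
def back(c,uv,z):
    p=P[c];n=cv2.undistortPoints(np.array([[uv]],float),p["mtx"],p["dist_coeffs"])[0,0]
    C=-p["R"].T@p["t"];d=p["R"].T@np.r_[n,1];return C+d*(z-C[2])/d[2]
def box(lo,hi): return np.array([[x,y,z] for x in(lo[0],hi[0]) for y in(lo[1],hi[1]) for z in(lo[2],hi[2])])
def place(pts,x,y,z,yaw): return Ro.from_euler("z",yaw).apply(pts)+[x,y,z]
K=8
def hull(m,c,X,roi,v):
    h=cv2.convexHull(proj(c,X).astype(np.float32))[:,0]
    q=((h-roi[:2]+.5)*K-.5)*16
    cv2.fillConvexPoly(m,np.round(q).astype(np.int32),v,shift=4)
def crop(mask,roi):
    x,y,w,h=roi;return cv2.resize(mask[y:y+h,x:x+w].astype(np.float32),None,fx=K,fy=K,interpolation=cv2.INTER_LINEAR)
def hsv(im): return cv2.cvtColor(im,cv2.COLOR_RGB2HSV).astype(int)
def orange(im): 
    h=hsv(im);return (h[...,0]>4)&(h[...,0]<17)&(h[...,1]>140)&(h[...,2]>70)
def blue(im):
    h=hsv(im);return (h[...,0]>100)&(h[...,0]<125)&(h[...,1]>110)
def yellow(im):
    h=hsv(im);return (h[...,0]>18)&(h[...,0]<32)&(h[...,1]>110)&(h[...,2]>80)
A=Ro.from_euler("y",np.deg2rad(40))
def scan_boxes():
    return A.apply(box([-.065,-.017,-.019],[.065,.017,.019])),A.apply(box([.035,-.022,-.022],[.068,.022,.022]))
def fit_scanner(ims,rois,x0,fixz=None):
    M={c:crop(cv2.morphologyEx(orange(ims[c]).astype(np.uint8),cv2.MORPH_CLOSE,np.ones((5,5))),rois[c]) for c in ims}
    b,dc=scan_boxes()
    def f(p):
        if fixz is not None:p=np.r_[p[:2],fixz,p[2]]
        e=0
        for c in ims:
            m=np.zeros(M[c].shape,np.uint8);d=m.copy();hull(m,c,place(b,*p),rois[c],1);hull(d,c,place(dc,*p),rois[c],1)
            e+=(np.abs(m-M[c])*(1-d)).sum()/K/K+0.03*(M[c]*d).sum()/K/K*0
        return e
    x0=np.array(x0,float); n=len(x0);S=np.vstack([x0]+[x0+np.eye(n)[i]*(.15 if i==n-1 else .02) for i in range(n)])
    r=minimize(f,x0,method="Nelder-Mead",options=dict(initial_simplex=S,xatol=1e-4,fatol=.05,maxiter=500))
    return r.x,r.fun
def label_top(im,z=.052):
    m=yellow(im).astype(np.uint8); m[:, :200]=0;m[:,450:]=0;m[:100]=0;m[260:]=0
    n,l,s,_=cv2.connectedComponentsWithStats(cv2.morphologyEx(m,cv2.MORPH_CLOSE,np.ones((7,7))))
    k=1+s[1:,4].argmax();ys,xs=np.where(l==k)
    r=cv2.minAreaRect(np.c_[xs,ys].astype(np.float32))
    return np.array(r[0]),r,back("top",r[0],z),back("top",[xs.mean(),ys.mean()],z)
E
python3 - <<'E'
from h import *
ims={c:cv2.imread(f"pics/{c}0.png")[:,:,::-1].copy() for c in("scene","top")}
for c in ims:
    ys,xs=np.where(orange(ims[c]));print(c,len(xs),np.median(xs),np.median(ys))
rois=dict(scene=(190,135,60,85),top=(395,165,60,65))
g=back("top",(426,199),.085)
for y in(.3,.5):
    print(fit_scanner(ims,rois,[g[0],g[1],.085,y]),fit_scanner(ims,rois,[g[0],g[1],y],.085))
# bay
rois=dict(scene=(230,215,175,95),top=(260,118,120,65))
z=np.load("masks.npz")
M={c:crop(blue(ims[c]),rois[c]) for c in ims}
D={c:crop(cv2.dilate((z[f"{c}_crate_0"]).astype(np.uint8),np.ones((5,5))),rois[c]) for c in ims}
def f(p,show=False):
    x,y,yaw,w,s=p;e=0
    L=[box([-.0685-w,-.1925,0],[-.0685,.1925,.015]),box([.0685,-.1925,0],[.0685+w,.1925,.033]),box([-.0685-w,.170,0],[.0685+w,.170+s,.049])]
    for c in ims:
        m=np.zeros(M[c].shape,np.uint8)
        for b in L: hull(m,c,place(b,x,y,0,yaw),rois[c],1)
        e+=(np.abs(m-M[c])*(1-D[c])).sum()/K/K
    return e
g=back("top",(321,150),.006);x0=np.array([g[0],g[1],0,.01,.015])
r=minimize(f,x0,method="Nelder-Mead",options=dict(initial_simplex=np.vstack([x0]+[x0+np.diag([.015,.015,.08,.005,.007])[i] for i in range(5)]),xatol=1e-4,fatol=.05,maxiter=600))
print("bay",r.x,r.fun)
bay=r.x
uv,rr,X,X2=label_top(ims["top"]);print("label",rr,X,X2)
q=Ro.from_euler("z",-bay[2]).apply(X-[bay[0],bay[1],0]);print("label in bay",q)
E
```

```text
scene 404 215.0 168.0
top 276 427.0 199.0
(array([ 0.44104712, -0.33598265,  0.0854322 ,  0.40404919]), np.float64(135.3887939453125)) (array([ 0.44025991, -0.33635676,  0.40438613]), np.float64(135.56884765625))
(array([ 0.44144279, -0.33557223,  0.08580015,  0.40515407]), np.float64(135.67279052734375)) (array([ 0.44093085, -0.33599474,  0.41255022]), np.float64(135.26983642578125))
bay [ 0.63174707  0.03255853 -0.00505455  0.00168413  0.01221608] 582.7657470703125
label ((322.0, 169.5), (9.0, 20.0), 90.0) [0.5512115  0.02699054 0.052     ] [0.55164969 0.0228868  0.052     ]
label in bay [-0.0805064  -0.00597499  0.052     ]
```

```bash
cat >> h.py <<'E'
def wire(im,c,X,col):
    for i in range(8):
        for b in(1,2,4):
            if not i&b:
                p=proj(c,X[[i,i|b]]);q=[tuple(int(v) for v in ((a+.5)*4-.5)) for a in p];cv2.line(im,q[0],q[1],col,1)
E
python3 - <<'E'
from h import *
ims={c:cv2.imread(f"pics/{c}0.png") for c in("scene","top")}
big={c:cv2.resize(ims[c],None,fx=4,fy=4,interpolation=cv2.INTER_CUBIC) for c in ims}
b,d=scan_boxes()
for c in big:
    wire(big[c],c,place(b,.4408,-.3360,.0855,.405),(255,255,0))
    for B in (box([-.0685,-.1925,0],[.0685,.170,.006]),):
        wire(big[c],c,place(B,.6317,.0326,0,-.005),(0,255,0))
    wire(big[c],c,place(box([-.075,-.045,0],[.075,.045,.012]),.4408,-.3360,0,.405),(255,0,255))
    m=blue(ims[c][:,:,::-1].copy());print(c,m.sum())
cv=np.zeros((600,800,3),np.uint8)
def put(im,x,y,w,h,X,Y): cv[Y:Y+h*4,X:X+w*4]=im[4*y:4*y+h*4,4*x:4*x+w*4]
put(big["scene"],235,225,160,80,0,0);put(big["scene"],195,145,40,70,640,0)
put(big["top"],265,122,112,58,0,340);put(big["top"],400,172,45,55,460,340)
bl=cv2.resize((blue(ims["top"][:,:,::-1].copy())*255).astype(np.uint8)[120:180,260:380],None,fx=1,fy=1); cv[300:340,640:760]=bl[5:45,:,None]
cv2.imwrite("pics/ov.png",cv)
E
```

```text
scene 2366
top 446
```

View pics/ov.png

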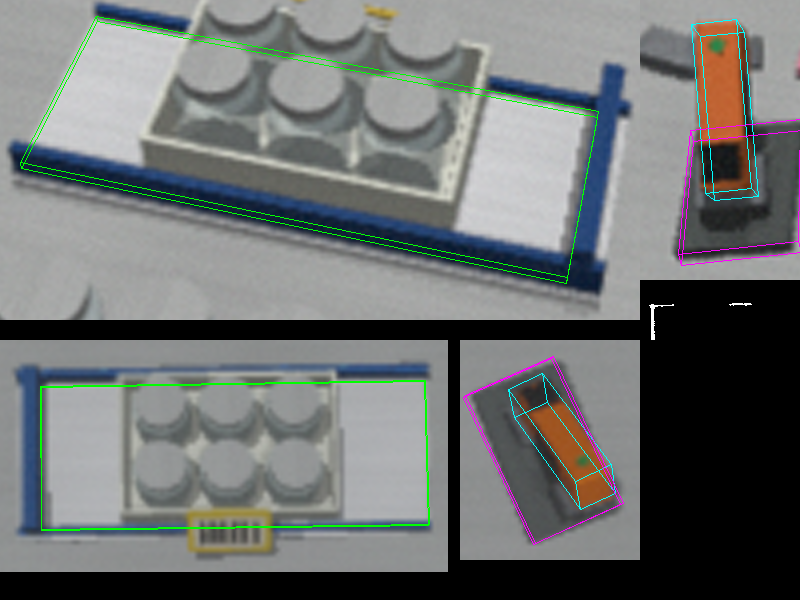

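The scanner and cradle fit matches in both views, and the scanner z of 85.5 mm agrees with the given 85 mm. The bay is at about (0.632, 0.033) with yaw -0.005, and the crate has about 76 mm to slide. I'll add a helper that works out the rows.

```bash
cat > go.py <<'E'
import sys,numpy as np
from scipy.spatial.transform import Rotation as Ro
from station import sensors
s=sensors.state();R=Ro.from_rotvec(s["orientation"]).as_matrix()
x,y,z,h=map(float,sys.argv[1:5])
d=R.T@(np.array([x,y,z])-s["tool_pos"]);h0=np.arctan2(R[1,1],R[0,1])
r=-(h-h0);r=(r+np.pi)%(2*np.pi)-np.pi
print("t",round(s["t"],2),"tcp",s["tool_pos"].round(4),"head",round(h0,4),"d",d.round(4),"roll",round(r,4),"F",s["contact_force"].round(2),"j",s["joint_pos"].round(2),"w",round(s["width"],3))
E
python3 go.py .632 -.118 .24 -.005
```

```text
t 0.6 tcp [0.2369 0.5784 0.3027] head 1.182 d [-0.6296 -0.4946  0.0627] roll 1.187 F [0.11 0.25 0.76] j [ 1.16  0.42  1.63 -0.    1.09 -0.02] w 1.0
```

```bash
python3 -m inch '[[0,-0.1,-0.08,0,0.18],[0,-0.15,-0.12,0,0.3],[0,-0.2,-0.16,0,0.4],[0,-0.25,-0.2,0,0.5],[0,-0.3,-0.24,0,0.6],[0,-0.35,-0.28,0,0.7],[0,-0.4,-0.32,0,0.8],[0,-0.45,-0.36,0,0.9],[0,-0.5,-0.4,0.02,1.0],[0,-0.55,-0.44,0.04,1.1],[0,-0.6,-0.48,0.06,1.187],[0,-0.63,-0.495,0.062,1.187]]'; python3 go.py .632 -.118 .115 -.005
```

```text
t: 2.1
tool_pos: [0.6024, -0.0726, 0.2518]
orientation: [-2.228, -2.214, -0.0]
contact_force: [-0.1, 0.5, 0.9]
width: 0.01
t 2.1 tcp [ 0.6024 -0.0726  0.2518] head -0.0064 d [-0.0452  0.0299  0.1368] roll -0.0014 F [-0.11  0.48  0.88] j [-0.14  0.46  1.71  0.    0.98 -0.13] w 0.01
```

```bash
python3 -m inch '[[0,-0.0452,0.03,0.02,0],[0,-0.0452,0.03,0.05,0],[0,-0.0452,0.03,0.08,0],[0,-0.0452,0.03,0.11,0],[0,-0.0452,0.03,0.13,0],[0,-0.0452,0.03,0.137,0],[0,-0.0452,0.03,0.137,0]]'; python3 go.py .632 -.09 .115 -.005
```

```text
t: 2.98
tool_pos: [0.6323, -0.118, 0.115]
orientation: [2.228, 2.214, 0.0]
contact_force: [1.0, -0.1, -0.3]
width: 0.004
t 2.98 tcp [ 0.6323 -0.118   0.115 ] head -0.0063 d [ 0.028  -0.0005 -0.    ] roll -0.0013 F [ 1.   -0.08 -0.25] j [-0.2   0.69  1.67  0.    0.77 -0.2 ] w 0.004
```

```bash
python3 -m inch '[[0,0.006,0,0,0],[0,0.012,0,0,0],[0,0.018,0,0,0],[0,0.022,0,0,0],[0,0.026,0,0,0],[0,0.03,0,0,0],[0,0.034,0,0,0],[0,0.038,0,0,0],[0,0.042,0,0,0],[0,0.046,0,0,0],[0,0.05,0,0,0],[0,0.054,0,0,0]]'; python3 go.py .632 -.007 .115 -.005
```

```text
t: 4.47
tool_pos: [0.6326, -0.0638, 0.1149]
orientation: [2.228, 2.214, 0.0]
contact_force: [-1.0, -4.5, -1.0]
width: 0.007
t 4.47 tcp [ 0.6326 -0.0638  0.1149] head -0.0062 d [ 0.0568 -0.001  -0.0001] roll -0.0012 F [-1.   -4.45 -0.96] j [-0.12  0.69  1.69  0.    0.76 -0.11] w 0.007
```

```bash
python3 -m inch '[[0,0.004,0,0,0],[0,0.008,0,0,0],[0,0.012,0,0,0],[0,0.016,0,0,0],[0,0.02,0,0,0],[0,0.024,0,0,0],[0,0.028,0,0,0],[0,0.032,0,0,0],[0,0.036,0,0,0],[0,0.04,0,0,0],[0,0.044,0,0,0],[0,0.047,0,0,0]]'; python3 go.py .632 -.007 .115 -.005
```

```text
t: 5.98
tool_pos: [0.6329, -0.0165, 0.1149]
orientation: [-2.228, -2.215, -0.0]
contact_force: [0.0, -4.3, -0.6]
width: 0.004
t 5.97 tcp [ 0.6329 -0.0165  0.1149] head -0.0062 d [ 0.0095 -0.001  -0.0001] roll -0.0012 F [ 0.02 -4.28 -0.57] j [-0.04  0.68  1.7   0.    0.76 -0.04] w 0.004
```

```bash
python3 -m inch '[[0,0.002,0,0,0],[0,0.004,0,0,0]]';python3 -m inch '[[0,0.002,0,0,0],[0,0.004,0,0,0]]'; python3 go.py .632 -.007 .115 -.005
```

```text
t: 6.22
tool_pos: [0.6329, -0.0124, 0.1149]
orientation: [-2.228, -2.215, -0.0]
contact_force: [0.0, -4.1, -1.1]
width: -0.001
t: 6.48
tool_pos: [0.6335, -0.0095, 0.115]
orientation: [2.225, 2.214, -0.001]
contact_force: [2.1, -19.0, -3.6]
width: 0.002
t 6.47 tcp [ 0.6335 -0.0095  0.115 ] head -0.0051 d [ 0.0025 -0.0015 -0.    ] roll -0.0001 F [  2.06 -19.02  -3.58] j [-0.03  0.68  1.7  -0.    0.76 -0.03] w 0.002
```

The force jumped from 4 N to 19 N, so the crate is against the stop. I'll back off, lift, and move towards the scanner.

```bash
python3 -m inch '[[0,-0.003,0,0,0],[0,-0.01,0,0,0],[0,-0.03,0,0,0],[0,-0.045,0,0,0],[0,-0.045,0,-0.03,0],[0,-0.045,0,-0.07,0],[0,-0.045,0,-0.12,0],[0,-0.045,0,-0.17,0],[0,-0.045,0,-0.185,0]]'; python3 go.py .4408 -.336 .26 -1.166
```

```text
t: 7.6
tool_pos: [0.6341, -0.0552, 0.3038]
orientation: [2.223, 2.21, 0.005]
contact_force: [1.5, 0.5, 0.0]
width: 0.006
t 7.6 tcp [ 0.6341 -0.0552  0.3038] head -0.006 d [-0.2818 -0.1919  0.0432] roll 1.16 F [1.45 0.5  0.01] j [-0.1   0.44  1.61 -0.    1.09 -0.1 ] w 0.006
```

```bash
python3 -m inch '[[70,-0.04,-0.027,0,0.17],[70,-0.08,-0.054,0,0.34],[70,-0.12,-0.081,0,0.5],[70,-0.16,-0.108,0,0.67],[70,-0.2,-0.135,0,0.83],[70,-0.24,-0.162,0,1.0],[70,-0.27,-0.185,0,1.16],[70,-0.282,-0.192,0,1.16],[70,-0.282,-0.192,0,1.16],[70,-0.282,-0.192,0,1.16]]'; python3 go.py .4408 -.336 .146 -1.166
python3 - <<'E'
from h import *
im=capture("top");cv2.imwrite("pics/top1.png",im[:,:,::-1])
im2=capture("scene");cv2.imwrite("pics/scene1.png",im2[:,:,::-1])
uv,rr,X,X2=label_top(im);print("label",rr,X,X2)
t=cv2.resize(im[120:180,260:380],None,fx=5,fy=5,interpolation=cv2.INTER_CUBIC)
t2=cv2.resize(im2[130:290,180:400],None,fx=3,fy=3,interpolation=cv2.INTER_CUBIC)[:300]
t2=cv2.resize(im2[100:300,180:400],None,fx=1.5*1,fy=1.5,interpolation=cv2.INTER_CUBIC)
cv=np.zeros((600,600,3),np.uint8);cv[:300]=t;cv[300:,:330]=t2
cv2.imwrite("pics/c1.png",cv[:,:,::-1])
E
```

```text
t: 8.85
tool_pos: [0.4409, -0.3353, 0.3028]
orientation: [3.074, 0.634, 0.01]
contact_force: [-0.0, -0.0, 0.5]
width: 0.701
t 8.85 tcp [ 0.4409 -0.3353  0.3028] head -1.164 d [-1.200e-03 -1.000e-04  1.568e-01] roll 0.002 F [-0.01 -0.03  0.5 ] j [-0.67  0.32  1.79  0.    1.03  0.49] w 0.701
label ((301.0, 169.5), (9.0, 20.0), 90.0) [0.55270972 0.10344206 0.052     ] [0.55336821 0.10355622 0.052     ]
```

View pics/c1.png

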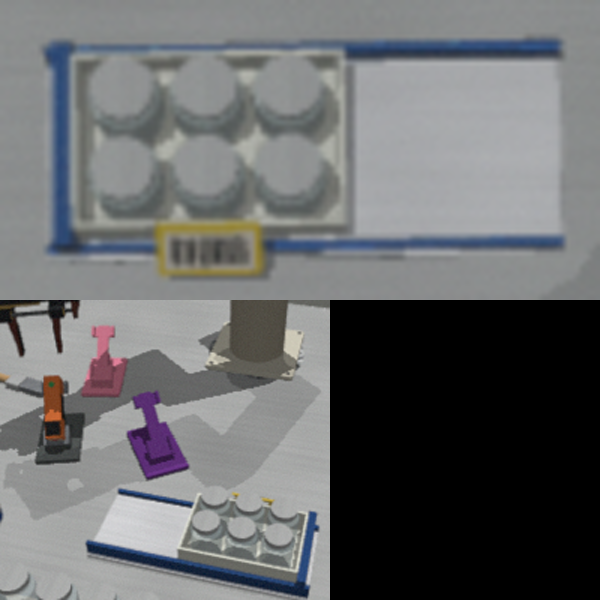

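The top crop shows the crate flush with the stop on the left, and the label outline centred at about (301.7, 169.3) px. The scene crop shows the gripper above the scanner. I'll descend and grip.

```bash
python3 -m inch '[[70,-0.0012,0,0.04,0],[70,-0.0012,0,0.08,0],[70,-0.0012,0,0.11,0],[70,-0.0012,0,0.13,0],[70,-0.0012,0,0.145,0],[70,-0.0012,0,0.155,0],[70,-0.0012,0,0.155,0],[70,-0.0012,0,0.155,0]]'; python3 go.py .4408 -.336 .148 -1.166
```

```text
t: 9.95
tool_pos: [0.4415, -0.3362, 0.1487]
orientation: [3.072, 0.634, 0.011]
contact_force: [-0.2, 0.6, 0.6]
width: 0.701
t 9.95 tcp [ 0.4415 -0.3362  0.1487] head -1.1636 d [-0.0005 -0.0005  0.0006] roll 0.0024 F [-0.15  0.58  0.59] j [-0.67  0.54  1.88  0.    0.71  0.49] w 0.701
```

```bash
python3 -m inch '[[50,0,0,0,0],[45,0,0,0,0],[42,0,0,0,0],[40,0,0,0,0],[39,0,0,0,0]]'; python3 -m inch '[[30,0,0,0,0],[20,0,0,0,0],[20,0,0,0,0],[20,0,0,0,0]]'; python3 go.py .4408 -.336 .148 -1.166
```

```text
t: 10.58
tool_pos: [0.4417, -0.3366, 0.149]
orientation: [3.071, 0.634, 0.012]
contact_force: [0.4, -1.9, 1.0]
width: 0.394
t: 11.08
tool_pos: [0.4417, -0.3367, 0.149]
orientation: [3.071, 0.633, 0.012]
contact_force: [0.2, -1.5, 2.2]
width: 0.392
t 11.07 tcp [ 0.4417 -0.3367  0.149 ] head -1.164 d [-0.0006 -0.001   0.001 ] roll 0.002 F [ 0.18 -1.47  2.24] j [-0.67  0.54  1.88  0.    0.71  0.49] w 0.392
```

Gripped, with the opening at 34.5 mm against the 34 mm width. I'll lift straight up.

```bash
python3 -m inch '[[20,0,0,-0.01,0],[20,0,0,-0.03,0],[20,0,0,-0.06,0],[20,0,0,-0.1,0],[20,0,0,-0.14,0],[20,0,0,-0.15,0],[20,0,0,-0.15,0]]'; python3 go.py .43 .102 .28 -1.576
```

```text
t: 11.95
tool_pos: [0.4402, -0.3358, 0.2988]
orientation: [3.071, 0.634, 0.012]
contact_force: [0.9, 0.6, -2.3]
width: 0.398
t 11.95 tcp [ 0.4402 -0.3358  0.2988] head -1.1638 d [ 0.1638 -0.4062  0.017 ] roll 0.4122 F [ 0.93  0.64 -2.32] j [-0.67  0.32  1.8   0.    1.01  0.49] w 0.398
```

```bash
python3 -m inch '[[20,0.008,-0.02,0,0.03],[20,0.024,-0.06,0,0.06],[20,0.04,-0.1,0,0.1],[20,0.057,-0.14,0,0.15],[20,0.073,-0.18,0,0.2],[20,0.089,-0.22,0,0.25],[20,0.105,-0.26,0,0.3],[20,0.121,-0.3,0,0.34],[20,0.137,-0.34,0,0.38],[20,0.15,-0.375,0,0.41],[20,0.16,-0.396,0,0.412],[20,0.164,-0.406,0,0.412]]'; python3 -m inch '[[20,0,0,0,0],[20,0,0,0,0]]'
python3 - <<'E'
from h import *
im=capture("top");cv2.imwrite("pics/top2.png",im[:,:,::-1]);sc=capture("scene");cv2.imwrite("pics/scene2.png",sc[:,:,::-1])
# label plate fit (previous clear top image)
t=cv2.imread("pics/top1.png")[:,:,::-1].copy();roi=(285,155,34,28)
m=cv2.morphologyEx(yellow(t).astype(np.uint8),cv2.MORPH_CLOSE,np.ones((7,7)));M=crop(m,roi)
B=Ro.from_euler("y",np.deg2rad(40)).apply(box([0,-.038,-.023],[.003,.038,.023]))
def f(p):
    a=np.zeros(M.shape,np.uint8);hull(a,"top",place(B,p[0],p[1],.052,p[2]),roi,1);return np.abs(a-M).sum()/64
for x0 in([.5527,.102,0],[.55,.105,.02]):
    r=minimize(f,x0,method="Nelder-Mead",options=dict(initial_simplex=np.array(x0)+np.vstack([np.zeros(3),np.diag([.005,.005,.05])]),xatol=1e-5));print(r.x,r.fun,m[155:183,285:319].sum())
E
python3 go.py .4575 .102 .1964 -1.576
```

```text
t: 13.45
tool_pos: [0.4292, 0.1028, 0.2953]
orientation: [3.137, -0.005, 0.009]
contact_force: [-0.7, 0.1, -1.9]
width: 0.393
t: 13.7
tool_pos: [0.4288, 0.1022, 0.2947]
orientation: [3.136, -0.006, 0.006]
contact_force: [0.5, -0.5, -1.4]
width: 0.393
[ 0.55158732  0.10226414 -0.01749343] 163.529052734375 59
[ 0.55156259  0.10229342 -0.0175765 ] 163.544921875 59
t 13.8 tcp [0.4291 0.1021 0.2951] head -1.5751 d [ 0.0279 -0.0005  0.0989] roll 0.0009 F [ 0.72  0.81 -2.3 ] j [ 0.21  0.16  2.03 -0.01  0.95  1.79] w 0.392
```

Run:
```python
from h import *
B=Ro.from_euler("y",np.deg2rad(40)).apply(box([0,-.038,-.023],[.003,.038,.023]))
for nm,roi in(("top0",(306,155,34,28)),("top1",(285,155,34,28))):
    t=cv2.imread(f"pics/{nm}.png")[:,:,::-1].copy();h=hsv(t)
    x,y,w,hh=roi
    m=((h[...,0]>13)&(h[...,0]<36)&(h[...,1]>70)&(h[...,2]>60)).astype(np.uint8);k=np.zeros_like(m);k[y:y+hh,x:x+w]=m[y:y+hh,x:x+w]
    cs=cv2.findContours(k,cv2.RETR_EXTERNAL,cv2.CHAIN_APPROX_NONE)[0]
    pts=np.vstack(cs);hu=cv2.convexHull(pts);k[:]=0;cv2.fillPoly(k,[hu],1)
    M=crop(k,roi)
    def f(p):
        a=np.zeros(M.shape,np.uint8);hull(a,"top",place(B,p[0],p[1],.052,p[2]),roi,1);return np.abs(a-M).sum()/64
    for x0 in([.5527,.102 if nm=="top1" else .027,0],):
        r=minimize(f,x0,method="Nelder-Mead",options=dict(initial_simplex=np.array(x0)+np.vstack([np.zeros(3),np.diag([.005,.005,.05])]),xatol=1e-5));print(nm,r.x,r.fun,k.sum(),cv2.boundingRect(hu))
```

```text
top0 [0.55170791 0.02765979 0.00302815] 24.039306640625 231 (311, 164, 22, 11)
top1 [0.55262704 0.10146943 0.02462748] 23.8280029296875 228 (291, 164, 22, 11)
```

```bash
python3 -m inch '[[20,0.004,0,0.015,0],[20,0.01,0,0.035,0],[20,0.016,0,0.055,0],[20,0.021,0,0.075,0],[20,0.025,0,0.09,0],[20,0.0275,0,0.097,0],[20,0.028,-0.0003,0.099,0.001],[20,0.028,-0.0003,0.099,0.001]]'
python3 - <<'E'
from h import *
from station import sensors
im=capture("top");cv2.imwrite("pics/top3.png",im[:,:,::-1]);sc=capture("scene");cv2.imwrite("pics/scene3.png",sc[:,:,::-1])
s=sensors.state();T=s["tool_pos"];b,_=scan_boxes()
cvs=np.zeros((600,800,3),np.uint8)
for c,i,(x,y,w,h),(X,Y) in(("top",im,(265,120,100,140),(0,0)),("scene",sc,(285,140,100,100),(400,0))):
    B=cv2.resize(i,None,fx=4,fy=4,interpolation=cv2.INTER_CUBIC)
    o=T-[.0005,0,.064]
    wire(B,c,place(b,*o,-.005),(0,255,255))
    L=np.array([.5525,.1015,.052]);e=o+.065*np.array([.766,-.004,-.643]);q=[tuple(int(v) for v in a*4) for a in proj(c,[e,L])];cv2.line(B,q[0],q[1],(255,0,0),1)
    cvs[Y:Y+h*4,X:X+w*4]=B[y*4:(y+h)*4,x*4:(x+w)*4]
cv2.imwrite("pics/c3.png",cvs[:,:,::-1])
E
python3 go.py .457 .102 .1964 -1.576
```

```text
t: 14.8
tool_pos: [0.4578, 0.1018, 0.1965]
orientation: [3.137, -0.008, 0.009]
contact_force: [-0.8, -0.1, -2.4]
width: 0.395
t 14.9 tcp [0.4578 0.1019 0.1968] head -1.576 d [-0.0008 -0.0001  0.0004] roll -0.0 F [-0.55  0.31 -2.2 ] j [ 0.2   0.36  2.04 -0.01  0.73  1.78] w 0.392
```

View pics/c3.png

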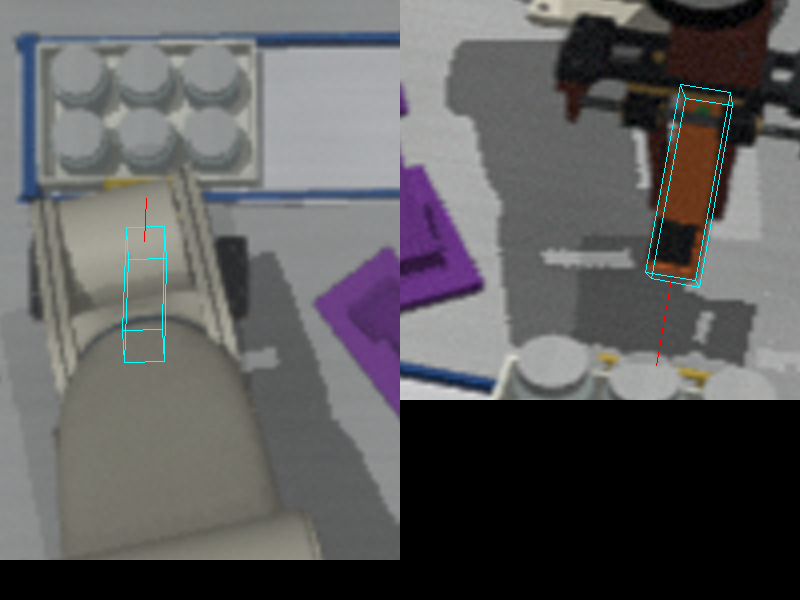

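The wireframe from my pose estimate overlies the scanner at about scene crop (690,185). Its line of sight ends in the middle between the two visible yellow label corners. The crate is untouched. I'll hold.

```bash
H='x'; python3 -m inch '[[20,-0.0008,0,0.0003,0],[20,-0.0008,0,0.0003,0],[20,-0.0008,0,0.0003,0],[20,-0.0008,0,0.0003,0],[20,-0.0008,0,0.0003,0],[20,-0.0008,0,0.0003,0],[20,-0.0008,0,0.0003,0],[20,-0.0008,0,0.0003,0],[20,-0.0008,0,0.0003,0],[20,-0.0008,0,0.0003,0],[20,-0.0008,0,0.0003,0],[20,-0.0008,0,0.0003,0]]'; python3 -m inch '[[20,0,0,0,0],[20,0,0,0,0],[20,0,0,0,0],[20,0,0,0,0],[20,0,0,0,0],[20,0,0,0,0],[20,0,0,0,0],[20,0,0,0,0],[20,0,0,0,0],[20,0,0,0,0],[20,0,0,0,0],[20,0,0,0,0]]'; python3 -m inch '[[20,0,0,-0.02,0],[20,0,0,-0.05,0],[20,0,0,-0.08,0],[20,0,0,-0.1,0],[20,0,0,-0.102,0],[20,0,0,-0.102,0]]'; python3 go.py .4413 -.3365 .2988 -1.164
```

```text
t: 16.4
tool_pos: [0.457, 0.1019, 0.1965]
orientation: [3.137, -0.008, 0.009]
contact_force: [-0.3, -0.3, -1.5]
width: 0.394
t: 17.9
tool_pos: [0.457, 0.1019, 0.1965]
orientation: [3.137, -0.008, 0.01]
contact_force: [-0.2, -0.2, -2.0]
width: 0.393
t: 18.65
tool_pos: [0.456, 0.1023, 0.2979]
orientation: [3.137, -0.008, 0.009]
contact_force: [0.2, -0.1, -2.4]
width: 0.394
t 18.65 tcp [0.456  0.1023 0.2979] head -1.576 d [-0.0124  0.4388  0.0011] roll -0.412 F [ 0.22 -0.07 -2.4 ] j [ 0.2   0.2   1.97 -0.01  0.97  1.78] w 0.394
```

```bash
python3 -m inch '[[20,0,0.02,0,-0.02],[20,-0.001,0.06,0,-0.06],[20,-0.002,0.1,0,-0.1],[20,-0.003,0.14,0,-0.14],[20,-0.004,0.18,0,-0.18],[20,-0.005,0.22,0,-0.22],[20,-0.006,0.26,0,-0.26],[20,-0.008,0.3,0,-0.3],[20,-0.009,0.34,0,-0.34],[20,-0.01,0.38,0,-0.38],[20,-0.012,0.42,0.001,-0.412],[20,-0.0124,0.4388,0.001,-0.412]]';python3 -m inch '[[20,0,0,0,0],[20,0,0,0,0]]'; python3 go.py .4415 -.3366 .165 -1.164
```

```text
t: 20.15
tool_pos: [0.4406, -0.3379, 0.2973]
orientation: [3.073, 0.631, 0.004]
contact_force: [0.9, 0.1, -2.2]
width: 0.395
t: 20.4
tool_pos: [0.4403, -0.3367, 0.2966]
orientation: [3.075, 0.631, 0.003]
contact_force: [0.5, -1.1, -2.6]
width: 0.392
t 20.4 tcp [ 0.4403 -0.3367  0.2966] head -1.1658 d [ 0.0009 -0.      0.1316] roll -0.0018 F [ 0.48 -1.12 -2.64] j [-0.67  0.33  1.79 -0.    1.02  0.49] w 0.392
```

```bash
python3 -m inch '[[20,0.001,0,0.03,-0.002],[20,0.001,0,0.06,-0.002],[20,0.001,0,0.09,-0.002],[20,0.001,0,0.115,-0.002],[20,0.001,0,0.128,-0.002],[20,0.001,0,0.1316,-0.002],[20,0.001,0,0.1316,-0.002]]';python3 go.py .4416 -.3366 .1492 -1.164
```

```text
t: 21.28
tool_pos: [0.4419, -0.3365, 0.1655]
orientation: [3.074, 0.635, 0.004]
contact_force: [-0.1, -0.7, -1.1]
width: 0.394
t 21.27 tcp [ 0.4419 -0.3365  0.1655] head -1.1635 d [-0.0004 -0.0001  0.0163] roll 0.0005 F [-0.15 -0.67 -1.05] j [-0.67  0.52  1.87 -0.    0.75  0.49] w 0.394
```

```bash
python3 -m inch '[[20,-0.0004,0,0.004,0],[20,-0.0004,0,0.008,0],[20,-0.0004,0,0.012,0],[20,-0.0004,0,0.0145,0],[20,-0.0004,0,0.0155,0],[20,-0.0004,0,0.0155,0]]';python3 go.py .4416 -.3366 .149 -1.164
```

```text
t: 22.02
tool_pos: [0.4416, -0.3368, 0.1499]
orientation: [3.074, 0.635, 0.004]
contact_force: [-0.6, -1.1, -1.6]
width: 0.39
t 22.02 tcp [ 0.4416 -0.3368  0.1499] head -1.1635 d [ 0.     -0.0002  0.0009] roll 0.0005 F [-0.59 -1.06 -1.57] j [-0.67  0.54  1.87 -0.    0.72  0.49] w 0.39
```

Weight is still on the hand and the grasp height is 0.149, so I'll lower 1 mm more and then open gradually.

```bash
python3 -m inch '[[20,0,0,0.0005,0],[20,0,0,0.001,0],[20,0,0,0.001,0]]'; python3 -m inch '[[40,0,0,0,0],[42,0,0,0,0],[45,0,0,0,0],[52,0,0,0,0],[60,0,0,0,0],[68,0,0,0,0],[70,0,0,0,0],[70,0,0,0,0]]';python3 go.py .4416 -.3366 .3 -1.164
```

```text
t: 22.4
tool_pos: [0.4419, -0.3369, 0.1492]
orientation: [3.073, 0.634, 0.005]
contact_force: [0.3, 0.6, 0.3]
width: 0.394
t: 23.4
tool_pos: [0.4419, -0.3369, 0.1493]
orientation: [3.073, 0.634, 0.005]
contact_force: [0.3, 0.5, -0.3]
width: 0.701
t 23.4 tcp [ 0.4419 -0.3369  0.1493] head -1.1637 d [ 1.000e-04  2.000e-04 -1.507e-01] roll 0.0003 F [ 0.34  0.46 -0.3 ] j [-0.67  0.55  1.87  0.    0.72  0.49] w 0.701
```

```bash
python3 -m inch '[[70,0,0,-0.02,0],[70,0,0,-0.06,0],[70,0,0,-0.11,0],[70,0,0,-0.16,0],[70,0,0,-0.2,0],[70,-0.08,0,-0.2,0],[70,-0.08,0,-0.2,0],[70,-0.08,0,-0.2,0]]'
python3 - <<'E'
from h import *
ims={c:capture(c) for c in("scene","top")}
for c in ims: cv2.imwrite(f"pics/{c}4.png",ims[c][:,:,::-1])
rois=dict(scene=(190,135,60,85),top=(395,165,60,65))
print(fit_scanner({"scene":ims["scene"]},{"scene":rois["scene"]},[.441,-.336,.40],.085))
print("top1 label vs now",label_top(ims["top"])[2])
cv=np.zeros((600,800,3),np.uint8)
cv[:]=0; cv[:400,:640]=ims["scene"]
cv[400:600,:640]=ims["top"][60:260]
cv[400:600,640:800]=cv2.resize(ims["scene"][145:210,200:252],(160,200))
cv2.imwrite("pics/c4.png",cv[:,:,::-1])
E
```

```text
t: 24.4
tool_pos: [0.3671, -0.3683, 0.349]
orientation: [3.074, 0.631, 0.005]
contact_force: [-0.0, -0.3, 0.0]
width: 0.704
(array([ 0.4394783 , -0.33731824,  0.42254427]), np.float64(73.012939453125))
top1 label vs now [0.55267391 0.10162092 0.052     ]
```

View pics/c4.png

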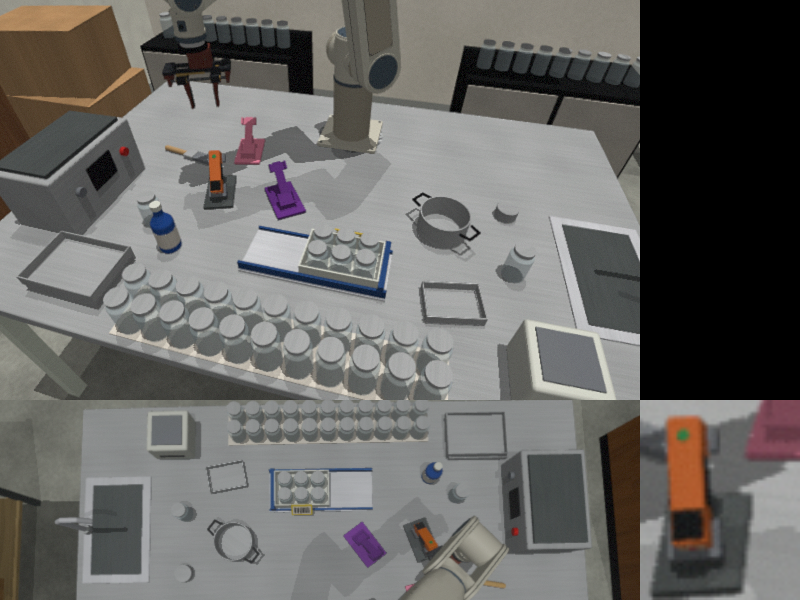

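The scanner is back in its cradle at scene (216,173), the same place as before. The crate sits against the stop, the other items have not moved, and the gripper is clear. I'll hand in.

```bash
python3 -c "
from station import order;print(order.sign_off())"
```

```text
the job is handed in; nothing more can be done
None
```

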